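# Raise a pail's folded bail and hang the pail on a sprung twin hook

## Robot

A 7-joint arm with a two-finger parallel gripper is mounted at the origin on a cart in front of the work surface, level with it; the furniture and walls round the work are solid. World frame = base frame: x ahead of the robot, y to its left, z up, the work surface at z = 0. Lengths are in m, angles in rad, forces in N, time in s.
With the tool pointing down it reaches from about 0.425 to 0.875 m from the base axis. Payload 9.9 kg.
Tool frame: the origin (TCP) lies between the finger pads; the fingertips stand 8 mm ahead of it and the grasp point (between the pads) lies 11 mm behind it; z points along the fingers, y is the line along which they close (so a half turn about z gives the same grasp; the last joint's range is limited). The gripper opens to 85 mm and grips with 20 to 120 N. Pads are 22 mm wide; open, the fingers measure 114 mm over their backs; the gripper's body (76 mm by 85 mm) begins 54 mm behind the grasp point. The pads swing forward as they close: fully open they stand 13 mm farther back than shut.
Start: joints at [1.153, 0.576, 0.025, 1.437, -0.015, 1.129, -0.057], TCP at [0.221, -0.638, 0.239] pointing down, gripper open.
Joint ranges: [-2.76, 2.76], [-0.34, 2.15], [-1.52, 1.57], [0.19, 2.46], [-1.09, 4.23], [0.17, 1.99], [-2.82, 2.82]. Speed limits (rad/s): [2.22, 2.22, 3.01, 3.01, 3.14, 3.14, 3.14].

## Interface

Orientations are given as a rotation vector (axis times angle).
In Python, from workcell import manip, vision, order gives the robot as it stands. The module is installed in compiled form; this text tells all that it offers.
- The arm moves only by the shell command python3 -m pendant 'ROWS' [FORCE]. ROWS is JSON, one flat list of numbers, 7 for each row, row after row: the turn, a rotation vector about the world's x, y, z in degrees, then the shift along the world's x, y, z in cm, then the opening, from 0 (shut) to 1 (fully open). In form: [ax, ay, az, dx, dy, dz, jaw, ax, ay, az, dx, dy, dz, jaw, ...]. A call has 1 to 8 rows; each row is the pose to reach, as a shift and turn from the pose commanded when the call began; what a row does not reach only later rows make up. A row lasts 1/12 s, in which the tool goes at most 41.7 mm and 7.16 degrees, less where a joint would pass 70% of its speed; a pose out of reach is approached as far as the arm can. A call with a gripper value outside its range is refused whole. The fingers move at their own pace and stop on an object; FORCE is the grip in N (left out, the last holds). Time passes only in rows, so rows that repeat a pose let the fingers close. It gives the time, the measured TCP pose, the force, the opening and the grip force at its end, in the units of the state.
- manip.read_state(): the state, without advancing time (a new reading comes with each control period).
- vision.grab_frame(name): name is "side" or "top"; returns a dict with "image" (400x640x3 uint8, red, green, blue), "fx", "fy", "cx", "cy" (pixels), "dist_coeffs" ([k1, k2, p1, p2, k3] as OpenCV has them; the pictures are not rectified), "view" (4x4, takes a point from world to camera coordinates). Camera axes: x right, y up, looking along -z (the intrinsics and any distortion apply to the point x, -y, -z); pixel columns grow to the right and rows downward; lengths in m; the calibration is good to about 2 mm. A picture is of the moment at which its call begins. There is no depth.
- order.hand_in(): hands the job in; it is judged then, once.
The state is a dict: "time_s": time; "q": joint angles; "joint_vel": joint speeds; "joint_efforts": joint torques, N m; "tool_pos": TCP position; "tcp_rot": TCP orientation; "wrist_force": force on the tool from outside, world axes, zero at the start; "torque": the same for the moment, N m; "finger_gap": finger opening in m; "gripper_force": force on a finger pad.
Only numpy, scipy, OpenCV 4.12 (cv2) and the standard library are available. Lean on these libraries where they do the work, as an engineer would, in place of code of your own. Each camera call takes 0.05 s, during which the arm holds its last target. There are 200 camera calls.

## Task

Swing the folded handle of the small steel pail upright, then lift the pail by its handle and hang it up to drain on the twin hook of the stand: set the handle down lightly on the two prongs, slide it back under the keepers until it sinks into the seats, and let go only once the hook carries the weight. The hook is sprung and delicate and its height differs each time, so feel for it and never load it with more than 18 N; do not tip the pail over, and leave the vial, timer, beaker and tape roll where they are.

Things in the scene. Friction and masses are not known exactly. Their poses are not given: they have to be found in the camera images.
- pail: small round steel pail, 124 mm across the rim, 108 mm across the foot, 70 mm high, 0.35 to 0.6 kg with its handle, loose on the bench. Origin at the centre of its underside, z up. The handle's pivots lie 64 mm above the underside at y = +69 and -69 mm; the folded handle lies out to the pail's -x side.
- bail (a joint): angle of the swing handle: 0 = folded level, out to the pail's -x side; 1.57 = upright; 3.14 = flat to the +x side. Stiff pivots hold the handle wherever it is left; about 0.5 N at the grip moves it. It is a bow of 6 mm steel wire; its straight top is 100 mm long, parallel to the pail's y axis, 84 mm from the pivot line.
- bail_grip (a point): centre of the blue grip sleeve (12 mm diameter, 36 mm long) round the middle of the handle's straight top, coaxial with the wire; 32 mm of bare wire follow on either side. While the handle is folded only about 15 mm is free between sleeve and pail wall: a finger fits beneath the sleeve from outside, not between sleeve and wall.
- stand: hook stand fixed to the bench: grey base plate 10 mm thick (x -60 to +115, y -50 to +50 mm), post at x = +97 mm, blue clamp head on it. Origin on the bench straight below the middle between the two seats, z up. Two parallel prongs of 8 mm bar at y = +32 and -32 mm point to -x; they must pass, from their open -x side, between wire and pail rim. The seated grip must lie at y = 0 within 10 mm.
- entry_foot (a point): point on the bench (stand frame x = -40, y = 0 mm) below the place where the wire comes down from above onto the prongs' level shelf: 11 mm to spare to -x (upturned noses, 10 mm higher than the shelf) and to +x (keepers). The shelf's top is 192 to 220 mm above the bench, different each time and not reported: feel for it or look.
- seat_foot (a point): point on the bench below the seats (stand frame origin). From the entry the wire slides 38 mm to +x on the shelf, under two fixed keeper bars (front ends at x = -22 mm, underside 8 mm above the shelf), and at x = -11 mm drops 4 mm into the open-topped seats, which end at a stop (face at x = +8 mm). Between the prongs all is free to x = +70 mm.
- prongs (a joint): how far the two prongs together are pressed down on their spring, in m: 0 = unloaded, 3.5 N per mm, end stop at 12 mm. The keepers do not move with them. Carried with the wire 240 mm above the bench, the handle clears the noses and the pail stays below the prongs at every height setting; the prongs slope down towards the post behind the seats.
- vial_1: white vial with a cap, 25 mm diameter, 56 mm high, standing loose; bystander, origin at the centre of its underside.
- bench_timer: small white timer 72x66x21 mm, loose; bystander, origin at the centre of its underside.
- beaker: plastic beaker 69 mm diameter, 83 mm high, loose; bystander, origin at the centre of its underside.
- tape_roll: roll of tape lying flat, 104 mm diameter, 25 mm high, loose; bystander, origin at the centre of its underside.

How it is judged:
On the way, in this order (a step that is already met when the one before it is completed fails the run):
1. the handle stands upright while the pail still stands on the bench (value of joint bail between 1.15 and 1.99 rad and height (world z) of pail below 0.008 m), for 0.2 s.
2. the pail is lifted clear of the bench (height (world z) of pail above 0.03 m), for 0.2 s.
3. the handle lies in the seats and the hook carries weight, while the fingers still touch the handle (x of bail_grip in the frame of stand between -0.011 and 0.009 m and y of bail_grip in the frame of stand between -0.013 and 0.013 m and value of joint prongs above 0.0003 m and contact force between the fingers and bail above 0.3 N), for 0.2 s.
At the end, for the whole second after the job is handed in: The pail hangs at rest (under 60 mm/s), upright within 0.3 rad and more than 30 mm above the bench, its handle lying in both seats (grip's middle at x -11 to +9 mm and within 13 mm of y = 0 in the stand's frame) with the prongs pressed down more than 0.5 mm by its weight (x of bail_grip in the frame of stand between -0.011 and 0.009 m and y of bail_grip in the frame of stand between -0.013 and 0.013 m and value of joint prongs above 0.0005 m and contact force between bail and stand above 1 N and height (world z) of pail above 0.03 m and angle between pail's own z axis and vertical below 0.3 rad and linear speed of pail below 0.06 m/s and angular speed of pail below 0.8 rad/s); the robot touches nothing.
It fails at once if the hook stand is loaded by the pail or its handle with more than 18 N (contact force between pail and stand above 18 N).
It fails at once if the robot presses on the hook stand with more than 18 N (contact force between any of the arm, the fingers and stand above 18 N).
It fails at once if the pail tips by more than 0.7 rad (angle between pail's own z axis and vertical above 0.7 rad).
It fails at once if the vial, timer, beaker or tape roll is moved by more than 30 mm (distance of any of vial_1, bench_timer, beaker, tape_roll from where it was at the start of the episode above 0.03 m).
It also fails if it takes over 72 s, if anything falls off the work surface, if the arm or the gripper's body presses on something with over 40 N, if the wrist force passes 120 N, or if a joint passes its speed limit or range.

## Working session

There is one attempt and no reset: what is moved stays moved. The work goes in short steps, Python scripts to look and compute and a shell command to move; the robot and the scene stay as the last step left them, time stands still between calls to the robot, and variables do not carry over. Pictures are saved under pics/ and viewed, at most 11 in all, crops included, and the job is handed in when it is done.

```bash
mkdir -p pics; ls; python3 - <<'E'
from workcell import manip, vision
import cv2,pickle
s=manip.read_state()
for k,v in s.items(): print(k,v)
for n in("top","side"):
    f=vision.grab_frame(n); cv2.imwrite(f"pics/{n}0.png",f["image"][:,:,::-1]); pickle.dump(f,open(f"{n}0.pkl","wb"))
    print(n,f["fx"],f["fy"],f["cx"],f["cy"],f["dist_coeffs"]); print(f["view"])
E
```

```text
pics
time_s 0.0
q [ 1.15317463  0.57654462  0.02488379  1.43791987 -0.01498807  1.12899617
 -0.0565147 ]
joint_vel [-8.75203444e-05  6.69150980e-04  1.58867916e-03 -6.79066402e-04
  3.30309442e-04 -2.08983497e-05  5.87584853e-04]
joint_efforts [-5.74656815e-05 -7.65749216e+01  2.25045606e+00 -2.85955238e+01
  1.53099460e-02  1.26605967e-02 -9.77877244e-05]
tool_pos [ 0.2210024  -0.63732459  0.23843095]
tcp_rot [-3.09632272e+00 -5.21648988e-01  6.24960516e-04]
wrist_force [-0.23430448 -1.0447999  -0.35542384]
torque [ 0.01337297  0.04094793 -0.01635466]
gripper_force 0.0
finger_gap 0.08550602375314727
top 363.78145610798174 363.78145610798174 313.5197812251215 198.86172354679874 [-0.08093736  0.          0.          0.          0.        ]
[[ 0.00961495 -0.99981641  0.01657394 -0.19356644]
 [ 0.99694514  0.01086948  0.07734497 -0.56806626]
 [-0.07751092  0.01577964  0.99686662 -0.94448865]
 [ 0.          0.          0.          1.        ]]
side 485.84068444095675 485.84068444095675 323.1188680247165 198.6456951892906 [0.03944494 0.         0.         0.         0.        ]
[[-9.99711434e-01 -1.33029420e-02  2.00019866e-02  5.61367270e-01]
 [ 2.40189259e-02 -5.40639575e-01  8.40911375e-01 -2.24449356e-01]
 [-3.72729702e-04  8.41149144e-01  5.40803087e-01 -1.13715808e+00]
 [ 0.00000000e+00  0.00000000e+00  0.00000000e+00  1.00000000e+00]]
```

View pics/top0.png

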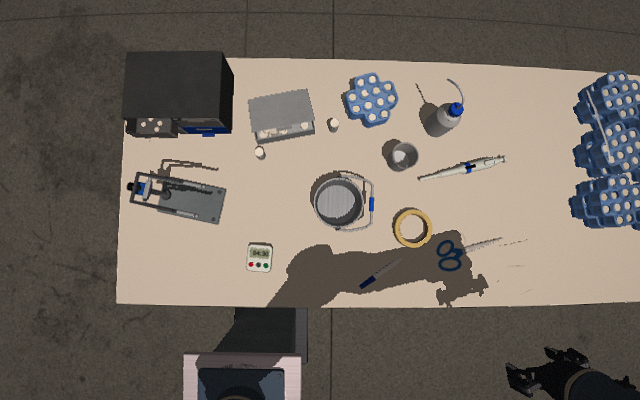

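View pics/side0.png

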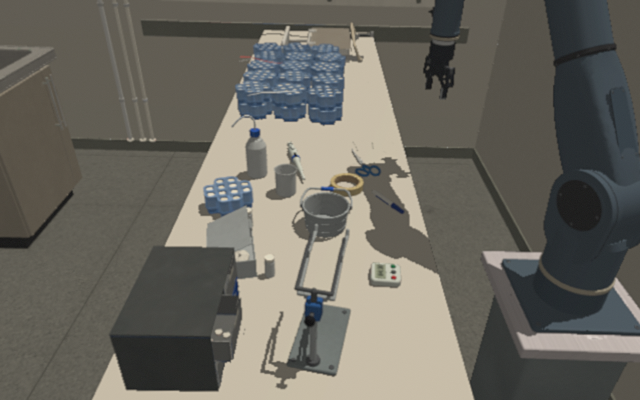

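```bash
cat > h.py <<'E'
import numpy as np, cv2, pickle
from workcell import manip, vision
def load(n): return pickle.load(open(n+".pkl","rb"))
def grab(n,tag):
    f=vision.grab_frame(n); pickle.dump(f,open(f"{n}{tag}.pkl","wb")); return f
def KD(f): return np.array([[f["fx"],0,f["cx"]],[0,f["fy"],f["cy"]],[0,0,1]]),np.array(f["dist_coeffs"])
def ray(f,uv):
    K,D=KD(f); p=cv2.undistortPoints(np.array(uv,float).reshape(-1,1,2),K,D).reshape(-1,2)
    V=np.array(f["view"]); R,t=V[:3,:3],V[:3,3]
    return -R.T@t, np.c_[p[:,0],-p[:,1],-np.ones(len(p))]@R
def plane(f,uv,z):
    o,d=ray(f,uv); return o+d*((z-o[2])/d[:,2])[:,None]
def tri(f,u,g,v):
    o,d=ray(f,u); p,e=ray(g,v); out=[]
    for a,b in zip(d,e):
        s=np.linalg.lstsq(np.c_[a,-b],p-o,rcond=None)[0]; A,B=o+a*s[0],p+b*s[1]; out.append(np.r_[(A+B)/2,np.linalg.norm(A-B)])
    return np.array(out)
def proj(f,P):
    K,D=KD(f); V=np.array(f["view"]); c=np.atleast_2d(P)@V[:3,:3].T+V[:3,3]
    return cv2.projectPoints(c*[1,-1,-1],np.zeros(3),np.zeros(3),K,D)[0].reshape(-1,2)
def crop(f,x0,y0,w,h,k,name):
    cv2.imwrite(f"pics/{name}.png",cv2.resize(f["image"][y0:y0+h,x0:x0+w,::-1],None,fx=k,fy=k,interpolation=cv2.INTER_CUBIC))
E
python3 - <<'E'
from h import *
t,s=load("top0"),load("side0")
a=cv2.resize(t["image"][150:240,120:250],None,fx=6,fy=6,interpolation=2)
cv2.imwrite("pics/c1.png",a[:,:,::-1])
crop(s,240,160,160,220,2.7,"c2")
E
```

```text
(no output)
```

View pics/c1.png

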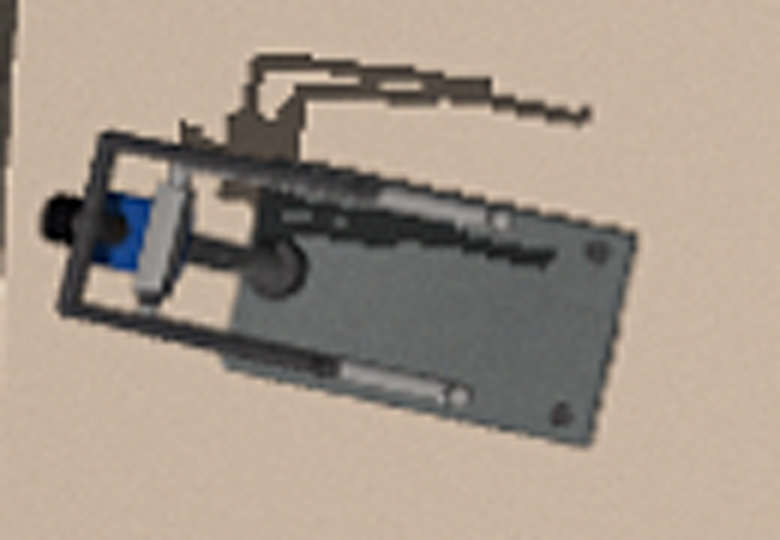

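View pics/c2.png

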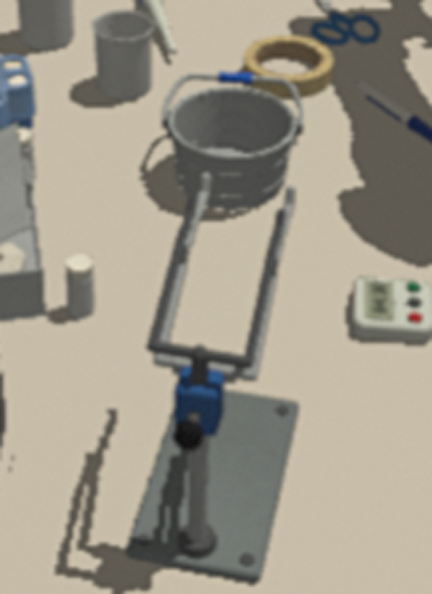

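```bash
python3 - <<'E'
from h import *
t,s=load("top0"),load("side0")
def C(p): return [(p[0]+.5)/6+120-.5,(p[1]+.5)/6+150-.5]
pl=plane(t,[C(p) for p in [(638,235),(590,445),(222,368)]],.010); print("plate",pl.round(4))
a=pl[0]-pl[1];b=pl[1]-pl[2]; print(np.linalg.norm(a),np.linalg.norm(b),np.degrees(np.arctan2(-a[1],-a[0]))-90,np.degrees(np.arctan2(-b[1],-b[0])))
S=lambda p:[(p[0]+.5)/2.7+240-.5,(p[1]+.5)/2.7+160-.5]
print("noses",tri(t,[C((500,217)),C((458,395))],s,[S((206,180)),S((290,190))]).round(4))
sp=plane(s,[S((298,402)),S((258,578)),S((130,552))],.010); print("plate side",sp.round(4))
# blue grip
def blue(f,x0,y0,x1,y1):
    h=cv2.cvtColor(f["image"],cv2.COLOR_RGB2HSV); m=np.zeros(h.shape[:2],np.uint8)
    m[y0:y1,x0:x1]=cv2.inRange(h,(100,120,60),(130,255,255))[y0:y1,x0:x1]
    y,x=np.nonzero(m); r=cv2.fitLine(np.c_[x,y].astype(np.float32),cv2.DIST_L2,0,.01,.01).ravel(); return len(x),x.mean(),y.mean(),r[:2]
bt=blue(t,360,185,385,220);bs=blue(s,310,180,345,196);print(bt,bs)
print("grip",tri(t,[bt[1:3]],s,[bs[1:3]]),plane(t,[bt[1:3]],.067),plane(s,[bs[1:3]],.066))
l=plane(t,[np.array(bt[1:3])+k*bt[3]*6 for k in(-1,1)],.064);d=l[1]-l[0];print("grip line deg",np.degrees(np.arctan2(d[1],d[0])))
crop(t,300,160,90,85,6,"c3")
E
```

```text
plate [[0.5959 0.0495 0.01  ]
 [0.5012 0.0685 0.01  ]
 [0.5336 0.2378 0.01  ]]
0.09668457773476206 0.17239417449983133 78.63858475074301 79.14824006570016
noses [[0.58   0.0521 0.2177 0.0009]
 [0.5172 0.0645 0.2194 0.0006]]
plate side [[0.5014 0.0706 0.01  ]
 [0.5354 0.2407 0.01  ]
 [0.6272 0.2213 0.01  ]]
(64, np.float64(371.0625), np.float64(203.8125), array([ 0.04975381, -0.99876153], dtype=float32)) (29, np.float64(327.82758620689657), np.float64(188.3448275862069), array([ 0.99981695, -0.01913363], dtype=float32))
grip [[ 0.554648   -0.33307498  0.07177672  0.00124097]] [[ 0.55558287 -0.33395523  0.067     ]] [[ 0.55393375 -0.34238645  0.066     ]]
grip line deg -2.99677814308514
```

View pics/c3.png

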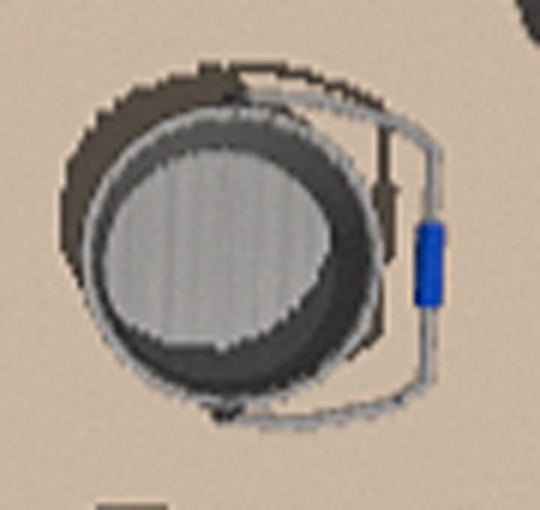

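```bash
python3 - <<'E'
from h import *
from scipy.spatial.transform import Rotation as R
t=load("top0")
C=lambda p:[(p[0]+.5)/6+300-.5,(p[1]+.5)/6+160-.5]
r=plane(t,[C(p) for p in [(83,252),(383,258),(235,104),(230,402)]],.070);print("rim",r.round(4),r.mean(0))
p=plane(t,[C(p) for p in [(238,97),(229,411)]],.064);print("pivots",p.round(4),p.mean(0)); d=p[0]-p[1]; print(np.linalg.norm(d),np.degrees(np.arctan2(d[1],d[0])))
w=plane(t,[C(p) for p in [(437,150),(428,380)]],.064);d=w[0]-w[1];print("wire ends",w.round(4),np.degrees(np.arctan2(d[1],d[0])))
g=plane(t,[[371.06,203.81]],.064);print("grip",g)
s=manip.read_state();print(s["tool_pos"],s["time_s"]);print(R.from_rotvec(s["tcp_rot"]).as_matrix().round(3))
# others
for n,uv in dict(tape=(412,229),timer=(259,257),vial=(260,153),beaker=(403,156)).items(): print(n,plane(t,[uv],.03).round(3))
E
```

```text
rim [[ 0.5595 -0.1868  0.07  ]
 [ 0.5583 -0.3139  0.07  ]
 [ 0.6232 -0.2508  0.07  ]
 [ 0.4969 -0.2492  0.07  ]] [ 0.55949589 -0.25017773  0.07      ]
pivots [[ 0.6271 -0.2526  0.064 ]
 [ 0.4931 -0.2493  0.064 ]] [ 0.56012572 -0.25095688  0.064     ]
0.13401611368016014 -1.389545586878315
wire ends [[ 0.6053 -0.3381  0.064 ]
 [ 0.507  -0.334   0.064 ]] -2.3914314282098768
grip [[ 0.55578646 -0.33447449  0.064     ]]
[ 0.22100769 -0.63737112  0.23853454] 0.1
[[ 0.945  0.328 -0.001]
 [ 0.328 -0.945  0.001]
 [-0.    -0.001 -1.   ]]
tape [[ 0.492 -0.45   0.03 ]]
timer [[ 0.415 -0.047  0.03 ]]
vial [[ 0.691 -0.043  0.03 ]]
beaker [[ 0.688 -0.428  0.03 ]]
```

```bash
python3 -m pendant '[0,0,-21.7,33.5,16,0,0, 0,0,-21.7,33.5,16,0,0, 0,0,-21.7,33.5,16,0,0, 0,0,-21.7,33.5,16,0,0, 0,0,-21.7,33.5,16,0,0, 0,0,-21.7,33.5,16,0,0, 0,0,-21.7,33.5,16,0,0, 0,0,-21.7,33.5,16,0,0]' 30
python3 -m pendant '[0,0,0,0,0,0,0, 0,0,0,0,0,0,0]'
python3 -c "
from h import *
s=manip.read_state();print(s['tool_pos'],s['q'],s['tcp_rot'])"
```

```text
time_s: 0.77
tool_pos: [0.5235, -0.4927, 0.2389]
tcp_rot: [-3.14, 0.07, 0.001]
wrist_force: [-0.3, -1.0, -0.0]
finger_gap: 0.0003
gripper_force: 0.0
time_s: 0.93
tool_pos: [0.5252, -0.4909, 0.238]
tcp_rot: [-3.139, 0.061, -0.0]
wrist_force: [-0.9, -0.7, 0.2]
finger_gap: -0.0002
gripper_force: 0.0
[ 0.525192   -0.4909367   0.23804738] [ 0.62792337  0.650836    0.11356992  1.30334415 -0.07578635  1.19295773
 -0.86329409] [-3.13875121e+00  6.12492326e-02 -2.44928704e-06]
```

```bash
python3 -m pendant '[7,-0.3,0,3.1,2,0,0, 14,-0.6,0,3.1,4,-1,0, 21,-0.9,0,3.1,6,-3,0, 28,-1.1,0,3.1,8.4,-5,0, 35,-1.4,0,3.1,8.4,-8,0, 42,-1.7,0,3.1,8.4,-11,0, 45,-1.8,0,3.1,8.4,-13.6,0, 45,-1.8,0,3.1,8.4,-13.6,0]'
python3 -m pendant '[0,0,0,0,0,0,0, 0,0,0,0,0,0,0]'
python3 - <<'E'
from h import *
from scipy.spatial.transform import Rotation as R
s=manip.read_state();print(s['tool_pos'],s['q'].round(2));print(R.from_rotvec(s["tcp_rot"]).as_matrix().round(3))
f=grab("side","1");g=grab("top","1")
a=cv2.resize(f["image"][130:250,250:410],None,fx=3.6,fy=3.6,interpolation=2); b=cv2.resize(g["image"][150:250,300:440],None,fx=4,fy=4,interpolation=2)
h=np.zeros((590,a.shape[1],3),np.uint8); 
cv2.imwrite("pics/d1.png",cv2.copyMakeBorder(a,0,0,0,0,0)[:,:,::-1]); cv2.imwrite("pics/d1t.png",b[:,:,::-1])
E
```

```text
time_s: 1.6
tool_pos: [0.5468, -0.4111, 0.0924]
tcp_rot: [-2.344, 0.066, -0.004]
wrist_force: [-1.4, 0.9, -2.3]
finger_gap: -0.0003
gripper_force: 0.0
time_s: 1.77
tool_pos: [0.5536, -0.4106, 0.1055]
tcp_rot: [-2.358, 0.052, -0.02]
wrist_force: [0.0, 0.1, 0.8]
finger_gap: 0.0003
gripper_force: 0.0
[ 0.55361065 -0.41059677  0.10550655] [ 0.87  1.07 -0.11  1.02 -0.45  1.63 -0.72]
[[ 0.999 -0.032  0.03 ]
 [-0.044 -0.708  0.705]
 [-0.001 -0.705 -0.709]]
```

View pics/d1t.png

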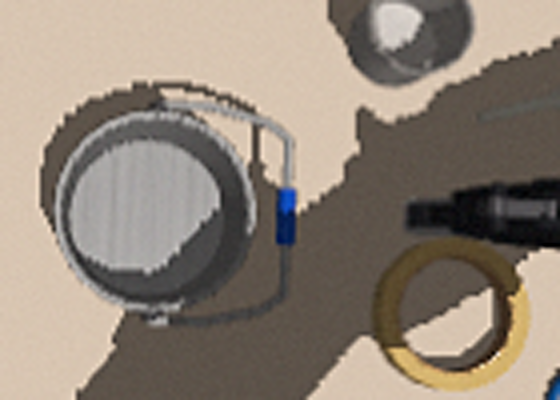

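```bash
python3 -m pendant '[0,0,0,0.1,0.3,-1.2,0, 0,0,0,0.2,1.3,-2.2,0, 0,0,0,0.2,2.5,-3.3,0, 0,0,0,0.2,3.7,-4.4,0, 0,0,0,0.2,4.9,-5.4,0, 0,0,0,0.2,5.9,-6.4,0, 0,0,0,0.2,5.9,-6.4,0, 0,0,0,0.2,5.9,-6.4,0]'
python3 - <<'E'
from h import *
s=manip.read_state();print(s['tool_pos'],s["joint_vel"].round(2))
f=grab("side","2");crop(f,280,160,90,80,6,"d2")
E
```

```text
time_s: 2.53
tool_pos: [0.5555, -0.3504, 0.0404]
tcp_rot: [-2.356, 0.051, -0.017]
wrist_force: [0.6, -0.3, 0.8]
finger_gap: -0.0001
gripper_force: 0.0
[ 0.55550981 -0.35041354  0.04037864] [ 0.02 -0.    0.01 -0.04  0.    0.01 -0.  ]
```

View pics/d2.png

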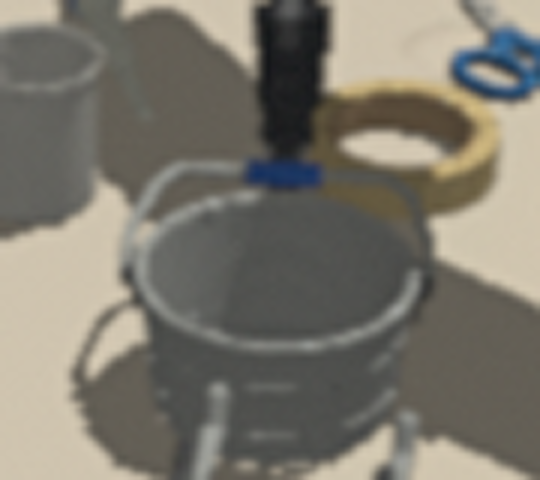

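```bash
python3 -m pendant '[0,0,0,0,0.3,0.8,0, 0,0,0,0,0.4,1.8,0, 0,0,0,0,0.6,2.9,0, 0,0,0,0,1.0,4.0,0, 0,0,0,0.1,1.4,5,0, 0,0,0,0.1,2,5.9,0, 0,0,0,0.1,2.7,6.7,0, 0,0,0,0.1,2.7,6.7,0]'
python3 - <<'E'
from h import *
s=manip.read_state();print(s['tool_pos'])
def blue(f,x0,y0,x1,y1):
    h=cv2.cvtColor(f["image"],cv2.COLOR_RGB2HSV); m=np.zeros(h.shape[:2],np.uint8)
    m[y0:y1,x0:x1]=cv2.inRange(h,(100,120,40),(130,255,255))[y0:y1,x0:x1]
    y,x=np.nonzero(m); return len(x),x.mean(),y.mean()
f=grab("side","3");g=grab("top","3")
a=blue(g,335,185,385,220);b=blue(f,310,150,345,200);print(a,b,tri(g,[a[1:]],f,[b[1:]]))
E
```

```text
time_s: 3.25
tool_pos: [0.557, -0.3221, 0.1089]
tcp_rot: [-2.355, 0.049, -0.019]
wrist_force: [0.5, -0.1, 0.7]
finger_gap: -0.0001
gripper_force: 0.0
[ 0.55697482 -0.32211688  0.10892555]
(79, np.float64(364.27848101265823), np.float64(201.21518987341773)) (38, np.float64(326.5), np.float64(176.5)) [[ 0.55834534 -0.30749425  0.12518853  0.00107632]]
```

```bash
python3 -m pendant '[0,0,0,0,0.8,0.7,0, 0,0,0,0,1.8,1.3,0, 0,0,0,0.1,2.8,1.8,0, 0,0,0,0.1,3.8,2.2,0, 0,0,0,0.2,4.8,2.4,0, 0,0,0,0.2,5.8,2.5,0, 0,0,0,0.2,5.8,2.5,0, 0,0,0,0.2,5.8,2.5,0]'
python3 - <<'E'
from h import *
s=manip.read_state();print(s['tool_pos'])
def blue(f,x0,y0,x1,y1):
    h=cv2.cvtColor(f["image"],cv2.COLOR_RGB2HSV); m=np.zeros(h.shape[:2],np.uint8)
    m[y0:y1,x0:x1]=cv2.inRange(h,(100,120,40),(130,255,255))[y0:y1,x0:x1]
    y,x=np.nonzero(m); return len(x),x.mean(),y.mean()
f=grab("side","4");g=grab("top","4")
a=blue(g,325,180,375,220);b=blue(f,310,150,345,200);print(a,b,tri(g,[a[1:]],f,[b[1:]]))
E
```

```text
time_s: 4.02
tool_pos: [0.558, -0.2651, 0.1315]
tcp_rot: [-2.355, 0.052, -0.017]
wrist_force: [0.7, 0.7, -0.6]
finger_gap: 0.0004
gripper_force: 0.0
[ 0.55801224 -0.26514208  0.13150029]
(78, np.float64(341.05128205128204), np.float64(199.7051282051282)) (47, np.float64(326.02127659574467), np.float64(179.25531914893617)) [[ 0.55959812 -0.24952009  0.15048219  0.00140646]]
```

```bash
python3 -m pendant '[0,0,0,0,-3.5,0,0, 0,0,0,0,-6,3,0, -7,0.3,0,0.1,-6,6.5,0.6, -14,0.6,0,0.1,-5.5,9.5,0.6, -21,0.9,0,0.1,-4,9.5,0.6, -28,1.1,0,0.1,-2,9.5,0.6, -35,1.4,0,0.1,0,9.5,0.6, -42,1.7,0,0.2,1.5,9.5,0.6]' 40
python3 -m pendant '[-3.5,0.1,0,0,0,0,0.6, -3.5,0.1,0,0,0,0,0.6, -3.5,0.1,0,0,0,0,0.6]'
python3 - <<'E'
from h import *
from scipy.spatial.transform import Rotation as R
s=manip.read_state();print(s['tool_pos'],s['q'].round(2));print(R.from_rotvec(s["tcp_rot"]).as_matrix().round(3))
def blue(f,x0,y0,x1,y1):
    h=cv2.cvtColor(f["image"],cv2.COLOR_RGB2HSV); m=np.zeros(h.shape[:2],np.uint8)
    m[y0:y1,x0:x1]=cv2.inRange(h,(100,120,40),(130,255,255))[y0:y1,x0:x1]
    y,x=np.nonzero(m); return len(x),x.mean(),y.mean()
f=grab("side","5");b=blue(f,310,150,345,200);print(b,plane(f,[b[1:]],.148))
E
```

```text
time_s: 4.78
tool_pos: [0.5602, -0.2509, 0.2277]
tcp_rot: [-3.094, 0.07, -0.007]
wrist_force: [0.3, 0.4, -0.5]
finger_gap: 0.0513
gripper_force: 0.0
time_s: 5.03
tool_pos: [0.5603, -0.2501, 0.2266]
tcp_rot: [3.133, -0.067, 0.0]
wrist_force: [-0.2, -0.3, -0.2]
finger_gap: 0.0514
gripper_force: 0.0
[ 0.56025387 -0.25013304  0.22655129] [ 0.27  0.49  0.1   1.63 -0.05  1.01 -1.22]
[[ 0.999 -0.043 -0.   ]
 [-0.043 -0.999 -0.008]
 [ 0.     0.008 -1.   ]]
(32, np.float64(325.6875), np.float64(179.3125)) [[ 0.56114515 -0.25354094  0.148     ]]
```

```bash
python3 -m pendant '[0.5,0,0,0,0,-2,0.6, 0.5,0,0,0,0,-4,0.6, 0.5,0,0,0,0,-6,0.6, 0.5,0,0,0,0,-7.5,0.6, 0.5,0,0,0,0,-8.5,0.6, 0.5,0,0,0,0,-8.9,0.6, 0.5,0,0,0,0,-8.9,0.6, 0.5,0,0,0,0,-8.9,0.6]' 40
python3 -m pendant '[0,0,0,0,0,0,0, 0,0,0,0,0,0,0, 0,0,0,0,0,0,0, 0,0,0,0,0,0,0, 0,0,0,0,0,0,0, 0,0,0,0,0,0,0]' 40
python3 - <<'E'
from h import *
f=grab("side","6");g=grab("top","6")
crop(f,270,110,120,120,4.8,"d6")
E
```

```text
time_s: 5.75
tool_pos: [0.56, -0.2522, 0.1376]
tcp_rot: [3.141, -0.073, 0.0]
wrist_force: [0.7, -0.9, 0.6]
finger_gap: 0.0511
gripper_force: 0.0
time_s: 6.25
tool_pos: [0.5603, -0.2511, 0.1381]
tcp_rot: [3.14, -0.07, 0.002]
wrist_force: [-1.6, 0.3, 5.6]
finger_gap: 0.011
gripper_force: 39.0
```

View pics/d6.png

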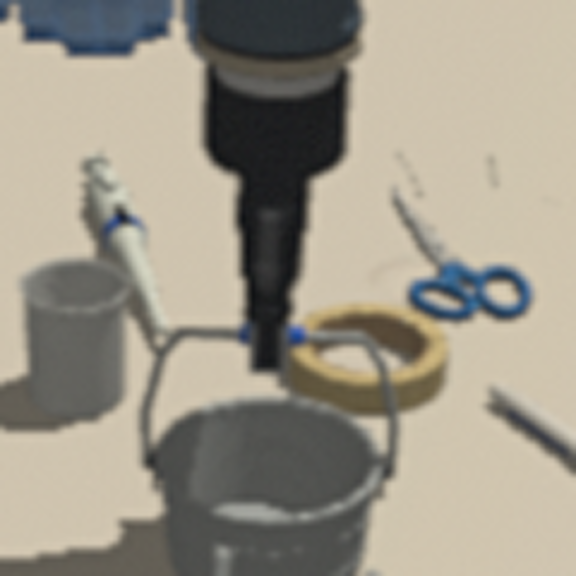

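```bash
python3 -m pendant '[0,0,0,0,0,0.7,0, 0,0,0,0,0,2,0, 0,0,0,0,0,3.5,0, 0,0,0,0,0,5.2,0, 0,0,0,0,0,7,0, 0,0,0,0,0,8.5,0, 0,0,0,0,0,9.4,0, 0,0,0,0,0,9.6,0]' 40
python3 -m pendant '[0,0,0,0,0,0,0, 0,0,-1,0,0.5,0,0, 0,0,-3,0,1.5,0,0, 0,0,-5,0,3,0,0, 0,0,-7,0,5,0,0, 0,0,-8.5,0,7,0,0, 0,0,-8.7,0,8.5,0,0, 0,0,-8.7,0,9.5,0,0]'
python3 -m pendant '[0,0,0,0,0.5,0,0, 0,0,0,0,0.5,0,0, 0,0,0,0,0.5,0,0, 0,0,0,0,0.5,0,0, 0,0,0,0,0.5,0,0, 0,0,0,0,0.5,0,0, 0,0,0,0,0.5,0,0, 0,0,0,0,0.5,0,0]'
python3 - <<'E'
from h import *
from scipy.spatial.transform import Rotation as R
s=manip.read_state();print(s['tool_pos'],s['wrist_force'],s['torque']);print(R.from_rotvec(s["tcp_rot"]).as_matrix().round(3))
E
```

```text
time_s: 7.02
tool_pos: [0.5603, -0.2512, 0.2347]
tcp_rot: [3.14, -0.071, 0.003]
wrist_force: [0.1, -0.0, -5.5]
finger_gap: 0.0107
gripper_force: 39.2
time_s: 7.68
tool_pos: [0.5595, -0.1532, 0.232]
tcp_rot: [-3.125, 0.307, 0.004]
wrist_force: [0.1, 0.2, -5.2]
finger_gap: 0.0105
gripper_force: 39.1
time_s: 8.35
tool_pos: [0.5599, -0.1515, 0.2333]
tcp_rot: [3.126, -0.31, 0.0]
wrist_force: [0.3, -0.1, -4.8]
finger_gap: 0.0106
gripper_force: 39.1
[ 0.55989092 -0.15145769  0.23327919] [ 0.33222    -0.05452699 -4.78800168] [-0.02102122  0.01103393 -0.01702899]
[[ 0.981 -0.196  0.   ]
 [-0.196 -0.981 -0.   ]
 [ 0.     0.    -1.   ]]
```

```bash
python3 -m pendant '[0,0,0,0,1,0.2,0, 0,0,0,-0.1,3,0.2,0, 0,0,0,-0.2,5.5,0.2,0, 0,0,0,-0.3,8,0.2,0, 0,0,0,-0.4,10.5,0.2,0, 0,0,0,-0.4,12.5,0.2,0, 0,0,0,-0.5,14,0.2,0, 0,0,0,-0.5,15,0.2,0]'
python3 -m pendant '[0,0,0,0,1,0,0, 0,0,0,-0.1,2,0,0, 0,0,0,-0.1,3.2,0,0, 0,0,0,-0.2,4.5,0,0, 0,0,0,-0.2,5.7,0,0, 0,0,0,-0.3,6.8,0,0, 0,0,0,-0.3,7.5,0,0, 0,0,0,-0.3,7.8,0,0]'
python3 -m pendant '[0,0,0,0,0,0,0, 0,0,0,0,0,0,0, 0,0,0,0,0,0,0, 0,0,0,0,0,0,0]'
python3 - <<'E'
from h import *
s=manip.read_state();print(s['tool_pos'],s['wrist_force'])
f=grab("side","7");g=grab("top","7")
a=cv2.resize(f["image"][190:310,280:370],None,fx=4.5,fy=4.5,interpolation=2)
b=cv2.resize(g["image"][140:230,120:220],None,fx=4,fy=4,interpolation=2)
b=cv2.copyMakeBorder(b,0,a.shape[0]-b.shape[0],0,0,0)
cv2.imwrite("pics/d7.png",np.hstack([a,b])[:590,:,::-1]); print(a.shape,b.shape)
W=s['tool_pos']+[0,0,.010]; yv=np.array([-.981,.192,0])
for k in(-.05,-.032,0,.032,.05): print(k,(proj(f,W+k*yv)[0]-[280,190])*4.5,(proj(g,W+k*yv)[0]-[120,140])*4+[405,0])
E
```

```text
time_s: 9.02
tool_pos: [0.5547, 0.0021, 0.2355]
tcp_rot: [-3.126, 0.304, 0.0]
wrist_force: [0.0, 0.2, -4.5]
finger_gap: 0.0103
gripper_force: 39.1
time_s: 9.68
tool_pos: [0.5518, 0.0787, 0.2352]
tcp_rot: [-3.126, 0.306, 0.0]
wrist_force: [0.2, 0.4, -4.7]
finger_gap: 0.0108
gripper_force: 39.1
time_s: 10.02
tool_pos: [0.552, 0.076, 0.2353]
tcp_rot: [3.126, -0.311, 0.0]
wrist_force: [0.2, -0.5, -4.9]
finger_gap: 0.0103
gripper_force: 39.1
[0.55200973 0.0760451  0.23530146] [ 0.16121387 -0.45986009 -4.8896583 ]
(540, 405, 3) (540, 400, 3)
-0.05 [112.23451306 130.29768893] [695.4387154  137.13064274]
-0.032 [152.68350007 135.87549394] [687.53483581 170.97569798]
0 [225.20703657 145.88336369] [673.53182044 231.45154823]
0.032 [298.54460618 156.01279727] [659.60377547 292.27586115]
0.05 [340.16741393 161.76589271] [651.80813267 326.62253323]
```

View pics/d7.png

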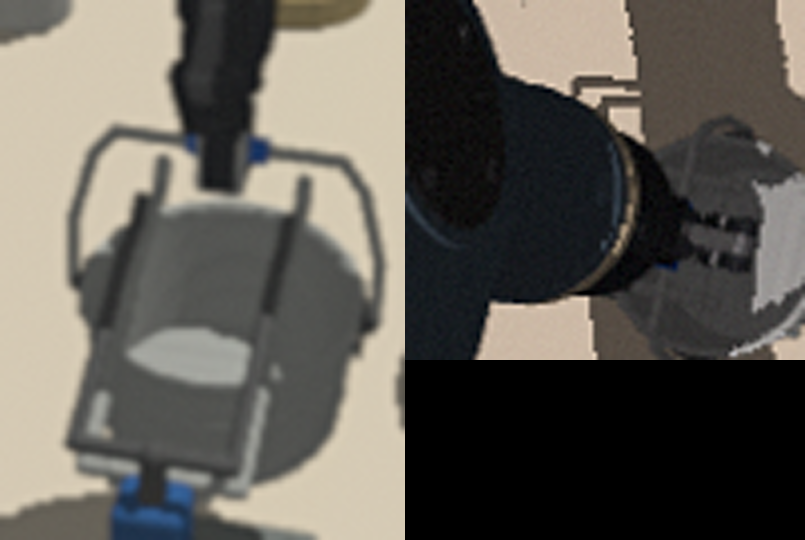

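```bash
python3 -m pendant '[0,0,0,0,0.1,-0.5,0, 0,0,0,0,0.1,-1,0, 0,0,0,0,0.1,-1.5,0, 0,0,0,0,0.1,-2,0, 0,0,0,0,0.1,-2.3,0, 0,0,0,0,0.1,-2.5,0, 0,0,0,0,0.1,-2.5,0, 0,0,0,0,0.1,-2.5,0]'
python3 -m pendant '[0,0,0,0,0,0,0, 0,0,0,0,0,-0.1,0, 0,0,0,0,0,-0.2,0, 0,0,0,0,0,-0.2,0, 0,0,0,0,0,-0.3,0, 0,0,0,0,0,-0.4,0, 0,0,0,0,0,-0.4,0, 0,0,0,0,0,-0.4,0]'
```

```text
time_s: 10.78
tool_pos: [0.552, 0.0779, 0.2103]
tcp_rot: [3.126, -0.309, 0.0]
wrist_force: [-0.7, 0.2, -5.0]
finger_gap: 0.0107
gripper_force: 39.1
time_s: 11.45
tool_pos: [0.5519, 0.0779, 0.2062]
tcp_rot: [3.126, -0.309, -0.0]
wrist_force: [0.4, -0.4, -4.9]
finger_gap: 0.0107
gripper_force: 39.1
```

```bash
for i in 1 2 3; do python3 -m pendant '[0,0,0,0,0,-0.05,0, 0,0,0,0,0,-0.1,0, 0,0,0,0,0,-0.1,0, 0,0,0,0,0,-0.1,0]' | egrep 'pos|wrist'; done
```

```text
tool_pos: [0.5519, 0.0779, 0.2052]
wrist_force: [0.2, 0.8, -5.4]
tool_pos: [0.552, 0.0779, 0.2043]
wrist_force: [0.4, -0.3, -4.3]
tool_pos: [0.552, 0.0779, 0.2035]
wrist_force: [-0.8, 0.1, -2.7]
```

```bash
python3 -m pendant '[0,0,0,0.05,0.25,0,0, 0,0,0,0.1,0.5,0,0, 0,0,0,0.15,0.75,0,0, 0,0,0,0.2,1,0,0, 0,0,0,0.25,1.25,0,0, 0,0,0,0.3,1.5,0,0, 0,0,0,0.3,1.5,0,0, 0,0,0,0.3,1.5,0,0]' | egrep 'pos|wrist'
```

```text
tool_pos: [0.5552, 0.094, 0.2034]
wrist_force: [0.1, 2.4, -1.5]
```

```bash
python3 -m pendant '[0,0,0,0.05,0.2,0,0, 0,0,0,0.1,0.4,0,0, 0,0,0,0.12,0.6,0,0, 0,0,0,0.15,0.8,0,0, 0,0,0,0.2,1,0,0, 0,0,0,0.2,1,0,0]' | egrep 'pos|wrist'
```

```text
tool_pos: [0.5571, 0.104, 0.2033]
wrist_force: [0.9, 1.0, -1.7]
```

```bash
python3 -m pendant '[0,0,0,0.05,0.2,0,0, 0,0,0,0.1,0.4,0,0, 0,0,0,0.12,0.6,0,0, 0,0,0,0.15,0.8,0,0, 0,0,0,0.2,1,0,0, 0,0,0,0.22,1.2,0,0, 0,0,0,0.22,1.2,0,0]' | egrep 'pos|wrist'
```

```text
tool_pos: [0.5591, 0.1156, 0.2031]
wrist_force: [-0.3, -0.1, -4.5]
```

```bash
python3 -m pendant '[0,0,0,0,0,-0.1,0, 0,0,0,0,0,-0.2,0, 0,0,0,0,0,-0.25,0, 0,0,0,0,0,-0.3,0, 0,0,0,0,0,-0.3,0]' | egrep 'pos|wrist'; python3 -m pendant '[0,0,0,0,0,-0.05,0, 0,0,0,0,0,-0.1,0, 0,0,0,0,0,-0.1,0, 0,0,0,0,0,-0.1,0]' | egrep 'pos|wrist'
```

```text
tool_pos: [0.5591, 0.1148, 0.2002]
wrist_force: [-0.3, -0.2, -3.7]
tool_pos: [0.5592, 0.1148, 0.1994]
wrist_force: [-1.1, -1.4, -1.8]
```

```bash
python3 -m pendant '[0,0,0,0,0,-0.05,0, 0,0,0,0,0,-0.1,0, 0,0,0,0,0,-0.1,0, 0,0,0,0,0,-0.1,0, 0,0,0,0,0,-0.1,0]' | egrep 'pos|wrist'; python3 - <<'E'
from h import *
s=manip.read_state();print(s['tool_pos'],s['wrist_force'])
f=grab("side","8");crop(f,270,200,110,120,4.9,"d8")
E
```

```text
tool_pos: [0.5592, 0.1148, 0.1985]
wrist_force: [-1.5, -1.8, 1.3]
[0.55916766 0.11484729 0.19845925] [-1.52771239 -1.84943743  1.33826851]
```

View pics/d8.png

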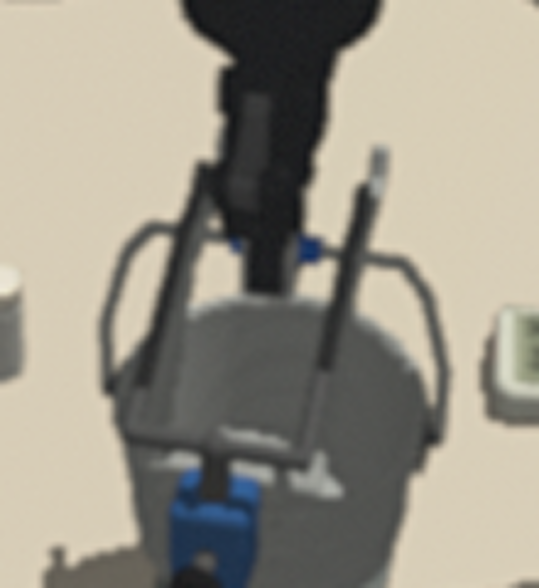

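```bash
python3 -m pendant '[0,0,0,0,0,0,0.16, 0,0,0,0,0,0,0.2, 0,0,0,0,0,0,0.3, 0,0,0,0,0,0,0.4, 0,0,0,0,0,0,0.4, 0,0,0,0,0,0,0.4, 0,0,0,0,0,0,0.4, 0,0,0,0,0,0,0.4]' 20; python3 - <<'E'
from h import *
s=manip.read_state();print(s['tool_pos'],s['wrist_force'],s['finger_gap'])
f=grab("side","9");crop(f,270,200,110,120,4.9,"d9")
E
```

```text
time_s: 16.08
tool_pos: [0.5592, 0.1149, 0.1983]
tcp_rot: [-3.126, 0.309, -0.0]
wrist_force: [-0.3, -0.0, 0.4]
finger_gap: 0.0343
gripper_force: 0.0
[0.55918274 0.11490348 0.19829743] [-0.25157384 -0.00361294  0.35067263] 0.03433568793298041
```

View pics/d9.png

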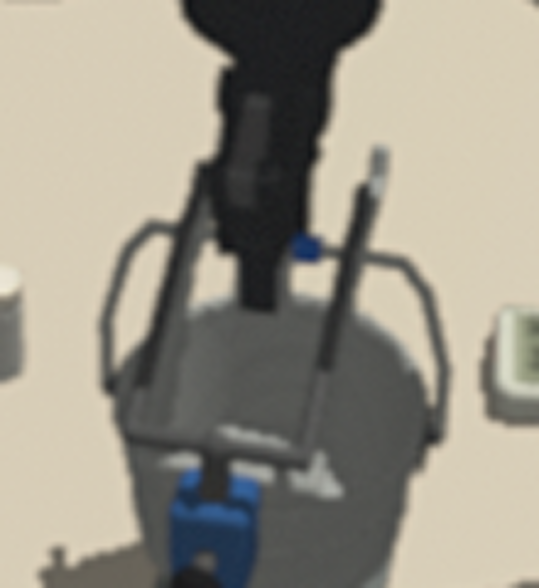

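The fingers are open and free of the sleeve (wrist force about 0). The pail hangs on both prongs, with the wire ends at (150,228) and (408,262) as before. Next I retract upward.

```bash
python3 -m pendant '[0,0,0,0,0,0.7,0.4, 0,0,0,0,0,1.5,0.4, 0,0,0,0,0,3,0.4, 0,0,0,0,0,5,0.4, 0,0,0,0,0,7,0.4, 0,0,0,0,0,9,0.4, 0,0,0,0,0,11,0.4, 0,0,0,0,0,12,0.4]'; python3 -m pendant '[0,0,0,0,0,0,0.4, 0,0,0,0,0,0,0.4, 0,0,0,0,0,0,0.4, 0,0,0,0,0,0,0.4, 0,0,0,0,0,0,0.4, 0,0,0,0,0,0,0.4]'; python3 - <<'E'
from h import *
f,g=load("side9"),grab("side","10"); 
def blue(f):
    m=cv2.inRange(cv2.cvtColor(f["image"],cv2.COLOR_RGB2HSV),(100,120,40),(130,255,255))[240:260,305:345]
    y,x=np.nonzero(m); return len(x),x.mean()+305,y.mean()+240
b=blue(g);p=plane(g,[b[1:]],.2085)[0];r=p[:2]-[.5597,.117];print(b,p,"stand x,y",r@[.192,.981],r@[-.981,.192])
d=np.abs(f["image"].astype(int)-g["image"]).max(2)[265:320,290:365];print("pail region diff",(d>40).mean())
E
```

```text
time_s: 16.8
tool_pos: [0.5599, 0.115, 0.3217]
tcp_rot: [-3.125, 0.309, -0.006]
wrist_force: [0.7, 0.1, 0.4]
finger_gap: 0.0342
gripper_force: 0.0
time_s: 17.3
tool_pos: [0.5589, 0.1148, 0.3175]
tcp_rot: [3.126, -0.309, -0.002]
wrist_force: [0.6, 0.3, -0.5]
finger_gap: 0.0344
gripper_force: 0.0
(63, np.float64(325.8730158730159), np.float64(249.5079365079365)) [0.55892191 0.11377259 0.2085    ] stand x,y -0.0033154788975632557 0.00014364272489803264
pail region diff 0.0075151515151515155
```

Grip sits at stand x ≈ −3 mm, y ≈ 0, and the pail is still. Handing in.

```bash
python3 -c "
from workcell import order
print(order.hand_in())"
```

```text
the job is handed in; nothing more can be done
None
```

The pail hangs at rest by its handle in both seats of the hook, with the grip about 3 mm from the seat centre; the gripper was clear of it and I handed the job in at about 17 s, but the judge returned no verdict.

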